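Lay out a make-up brush set for its product photo

TASK

Lay out the make-up set for its photo: one brush flat on each white card, centred along the printed outline with its bristles on the wide end, so that the pink-bristled brush is on the card nearest the dark round coaster, the green-handled brush is between the other two on the middle card, and the blue-handled brush is on the card farthest from the coaster. Stand the red jar upright in the middle of the coaster and the small white pot upright in the middle of the jar's lid. Leave the computer mouse where it is.

Things in the scene. Friction and masses are not known exactly. Their poses are not given: they have to be found in the camera images.
- brush_pink_mid (a point): Make-up brush with black handle (16 mm wide) and broad pink bristles (40 mm wide), lying on the desk. The point is half-way along its length and 9 mm above its underside (half-way up); x points along the brush to the bristles, y across, z up. It is 130 mm long and 18 mm high all along: straight flat-sided handle and metal ferrule from x = -65 to +29 mm, bristle head from there to +65 mm. 
- brush_green_mid (a point): Make-up brush with lime-green handle (15 mm wide) and cream bristles (30 mm wide), lying on the desk. The point is half-way along its length and 9 mm above its underside (half-way up); x points along the brush to the bristles, y across, z up. It is 130 mm long and 18 mm high all along: straight flat-sided handle and metal ferrule from x = -65 to +29 mm, bristle head from there to +65 mm. 
- brush_blue_mid (a point): Slim make-up brush with blue handle (13 mm wide) and dark bristles (20 mm wide), lying on the desk. The point is half-way along its length and 9 mm above its underside (half-way up); x points along the brush to the bristles, y across, z up. It is 130 mm long and 18 mm high all along: straight flat-sided handle and metal ferrule from x = -65 to +29 mm, bristle head from there to +65 mm. 
- jar_mid (a point): Closed round red jar with a flat red lid, 55 mm in diameter, 36 mm high, standing upright. The point is on its axis, 18 mm above its underside; z up.
- pot_mid (a point): Small closed round white pot with a flat white lid, 37 mm in diameter, 28 mm high, standing upright. The point is on its axis, 14 mm above its underside; z up.
- card_left: Fixed white display card, 144 mm long (x) by 56 mm wide (y), 3 mm thick, printed with a grey brush outline: narrow part for the handle, wide part for the bristles. Origin at the centre of the card and of the outline, on the table (underside); x points to the wide (bristle) end, away from the robot; z up. The left one of a row of three (as seen from the robot, largest y).
- card_middle: Fixed white display card, 144 mm long (x) by 56 mm wide (y), 3 mm thick, printed with a grey brush outline: narrow part for the handle, wide part for the bristles. Origin at the centre of the card and of the outline, on the table (underside); x points to the wide (bristle) end, away from the robot; z up. The middle one of the row of three.
- card_right: Fixed white display card, 144 mm long (x) by 56 mm wide (y), 3 mm thick, printed with a grey brush outline: narrow part for the handle, wide part for the bristles. Origin at the centre of the card and of the outline, on the table (underside); x points to the wide (bristle) end, away from the robot; z up. The right one of the row of three (as seen from the robot, smallest y).
- coaster: Fixed dark round coaster, 76 mm in diameter, 5 mm thick, beyond the left or the right end of the row of cards. Origin at its centre, on the table (underside); z up.
- mouse: Loose black computer mouse, 100 x 58 mm and 32 mm high, at the other end of the row of cards. Origin at the centre of its underside. Not to be moved.
Not all that is in view belongs to the job. Leave any orange or turquoise look-alike of the part that bears brush_blue_mid alone. Leave any orange look-alike of the part that bears brush_green_mid alone.

How it is judged:
By the outcome, as a careful person would: the job done as asked, in the order asked, and still so for the second after the job is handed in, with the robot touching nothing.
It also fails if it takes over 120 s, if anything falls off the work surface, if the arm or the gripper's body presses on something with over 40 N, if the wrist force passes 120 N, or if a joint passes its speed limit or range.

ROBOT

A 7-joint arm with a two-finger parallel gripper is mounted at the origin on the work surface. World frame = base frame: x ahead of the robot, y to its left, z up, the work surface at z = 0. Lengths are in mm, angles in rad, forces in N, time in s.
With the tool pointing down it reaches from about 400 to 875 mm from the base axis. Payload 19.3 kg.
Tool frame: the origin (TCP) lies at the very end of the fingers, on their centre line; the grasp point (between the pads) lies 19 mm behind it (grip_point_offset is the z of the grasp point in the tool frame, in mm); z points along the fingers, x is the direction in which the jaws open and shut, and the axes are right-handed (so a half turn about z gives the same grasp; the last joint's range is limited). The gripper opens to 85 mm and grips with 20 to 120 N. Pads are 22 mm wide; open, the fingers measure 114 mm over their backs; the gripper's body (76 mm by 85 mm) begins 54 mm behind the grasp point. The pads swing forward as they close: fully open they stand 13 mm farther back than shut.
Start: joints at [1.176, 0.521, -0.036, 1.599, 0.021, 1.021, -0.113], TCP at [199.421, -592.322, 231.291] pointing down, gripper open.
Joint ranges: [-2.91, 2.91], [-0.3, 2.13], [-1.5, 1.42], [0.17, 2.43], [-1.26, 4.41], [0.16, 1.93], [-2.52, 2.52]. Speed limits (rad/s): [1.89, 1.89, 2.39, 2.39, 3.01, 3.01, 3.01].

INTERFACE

Orientations are given as a 3x3 rotation matrix whose columns are the frame's x, y, z axes.
In Python, from workcell import movep, movel, goto_joints, open_gripper, clamp, wait, inverse_kinematics, read_state, camera, PlanningError, finish_job, grip_point_offset gives the robot as it stands. Calls block until the motion is done:
- movep(position, orientation): joint-space move of the TCP to a pose.
- movel(position, frame=None, max_speed=150, guard=None): straight line of the TCP; frame=None keeps the orientation; max_speed is the mean speed in mm/s. With guard (N) it stops when the force on the tool has changed by that much, and returns True; else False.
- goto_joints(angles): joint-space move.
- open_gripper() and clamp(): open the fingers fully, or close them until they stop; the grip force is fixed at half the most.
- wait(seconds).
- inverse_kinematics(position, orientation): joint angles nearest the present ones, or None.
- read_state(): the state.
- camera(name): name is "scene" or "side" or "wrist"; returns a dict with "image" (480x640x3 uint8, blue, green, red), "range_z" (480x640 float32, mm along the optical axis (not along the pixel's ray), 0 where there is no reading), "fx", "fy", "cx", "cy" (pixels), "cam_to_world" (4x4, takes a point from camera to world coordinates). Camera axes: x right, y up, looking along -z (the intrinsics and any distortion apply to the point x, -y, -z); pixel columns grow to the right and rows downward; lengths in mm; the calibration is good to about 2 mm. The wrist camera is an equidistant fisheye: a pixel r from the principal point sees the ray r / f radians off the axis. A picture is of the moment at which its call begins.
A pose or a line that the arm cannot do raises PlanningError and nothing moves.
- finish_job(): hands the job in, once; it reports no verdict.
The state is a dict: "time": time; "qpos": joint angles; "qvel": joint speeds; "joint_efforts": joint torques, N m; "eef_pos": TCP position; "tool_rot": TCP orientation; "ft_force": force on the tool from outside, world axes, zero at the start; "torque": the same for the moment, N m; "finger_gap": finger opening in mm.
Only numpy, scipy, OpenCV 4.12 (cv2) and the standard library are available. Lean on these libraries where they do the work, as an engineer would, in place of code of your own. Each camera call takes 0.05 s, during which the arm holds its last target.

## Working session

There is one attempt and no reset: what is moved stays moved. The work goes in short steps, each a Python script; the robot and the scene stay as the last script left them, time stands still between calls to the robot, and variables do not carry over. Pictures are saved under pics/ and viewed, and the job is handed in when it is done.

```bash
mkdir -p pics; ls; cat > h.py <<'E'
import numpy as np, cv2
from workcell import *
def snap(n,f):
    c=camera(n); cv2.imwrite('pics/'+f,c['image']); np.savez('pics/'+f+'.npz',**{k:c[k] for k in c}); return c
E
python3 - <<'E'
from h import *
for n in('scene','side','wrist'):
    c=snap(n,n+'0.png'); print(n,c['fx'],c['cx'],c['cy'],[k for k in c]); print(np.round(c['cam_to_world'],2))
s=read_state(); print(s['time'],s['tool_rot'],s['finger_gap'],grip_point_offset)
E
```

```text
pics
scene 538.7544460001101 314.6396541041603 245.94416842324588 ['image', 'range_z', 'fx', 'fy', 'cx', 'cy', 'cam_to_world']
[[-5.60000e-01 -6.40000e-01  5.20000e-01  1.10953e+03]
 [ 8.30000e-01 -4.50000e-01  3.50000e-01  4.27550e+02]
 [ 1.00000e-02  6.20000e-01  7.80000e-01  1.04741e+03]
 [ 0.00000e+00  0.00000e+00  0.00000e+00  1.00000e+00]]
side 455.5628583784549 322.05887750458226 243.87533310556026 ['image', 'range_z', 'fx', 'fy', 'cx', 'cy', 'cam_to_world']
[[-9.0000e-01  2.8000e-01 -3.4000e-01  1.4439e+02]
 [-4.4000e-01 -5.5000e-01  7.1000e-01  6.5497e+02]
 [ 1.0000e-02  7.9000e-01  6.1000e-01  6.0384e+02]
 [ 0.0000e+00  0.0000e+00  0.0000e+00  1.0000e+00]]
wrist 371.64829954431775 319.9242350646334 239.28279792212984 ['image', 'range_z', 'fx', 'fy', 'cx', 'cy', 'cam_to_world']
[[ 3.2000e-01  9.1000e-01  2.5000e-01  2.6199e+02]
 [-9.5000e-01  3.1000e-01  8.0000e-02 -5.7160e+02]
 [-0.0000e+00 -2.7000e-01  9.6000e-01  3.7348e+02]
 [ 0.0000e+00  0.0000e+00  0.0000e+00  1.0000e+00]]
0.15 [[ 3.19063260e-01 -9.47733348e-01 -3.69821182e-04]
 [-9.47733037e-01 -3.19063457e-01  7.75591420e-04]
 [-8.53050279e-04  1.03029026e-04 -9.99999631e-01]] 85.51860921091252 -18.700000000000003
```

View pics/scene0.png

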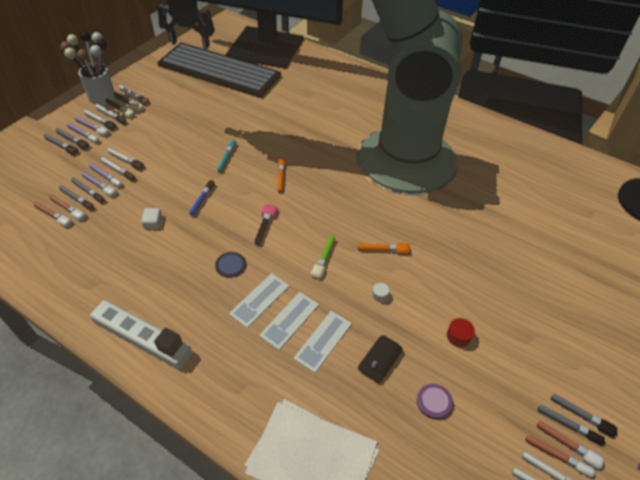

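View pics/side0.png

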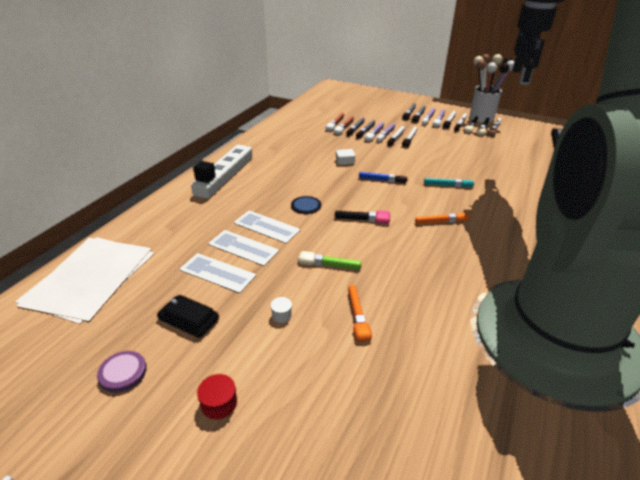

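View pics/wrist0.png

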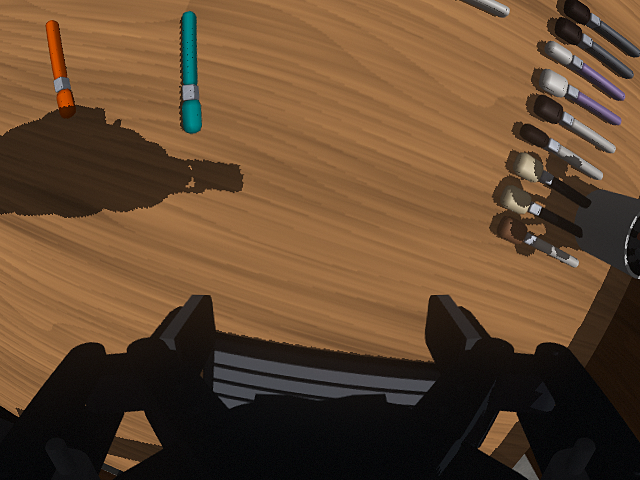

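The scene view shows the coaster at (231,264). The brushes are pink (265,225), green (324,257) and blue (202,198). The pot is at (381,292), the jar at (460,331) and the mouse at (381,358), with cards at (259,299), (290,319) and (324,340). Next I'll make a metric top view from both fixed cameras.

```bash
cat >> h.py <<'E'
def cloud(c):
    z=c['range_z'];v,u=np.mgrid[0:480,0:640]
    x=(u-c['cx'])/c['fx']*z; y=-(v-c['cy'])/c['fy']*z
    P=np.stack([x,y,-z],-1)@c['cam_to_world'][:3,:3].T+c['cam_to_world'][:3,3]
    P[z<=0]=np.nan
    return P
def load(f): d=np.load('pics/'+f+'.npz'); return {k:(d[k] if d[k].ndim else float(d[k])) for k in d}
def topview(c,h,x0,x1,y0,y1,s):
    """orthographic view on plane z=h; image up=+x, image left=+y; s px/mm"""
    W=int((y1-y0)*s);H=int((x1-x0)*s)
    r,q=np.mgrid[0:H,0:W]
    X=x1-(r+.5)/s; Y=y1-(q+.5)/s
    P=np.stack([X,Y,np.full_like(X,h,dtype=float)],-1)
    M=np.linalg.inv(c['cam_to_world']); p=P@M[:3,:3].T+M[:3,3]
    u=c['cx']+c['fx']*p[...,0]/-p[...,2]; v=c['cy']+c['fy']*-p[...,1]/-p[...,2]
    return cv2.remap(c['image'],u.astype(np.float32),v.astype(np.float32),cv2.INTER_CUBIC)
E
python3 - <<'E'
from h import *
for n in('scene','side'):
    c=load(n+'0.png'); im=topview(c,3,350,850,-450,350,1.0)
    for t in range(-400,400,100): cv2.putText(im,str(t),(350-t-10,10),0,.35,(0,0,0)); cv2.line(im,(350-t,12),(350-t,18),(0,0,0))
    for t in range(400,850,100): cv2.putText(im,str(t),(0,850-t+4),0,.35,(0,0,0))
    cv2.imwrite(f'pics/top_{n}0.png',im)
    P=cloud(c); a=P[(P[...,0]>400)&(P[...,0]<800)&(abs(P[...,1])<400)]; print(n,np.nanmedian(a[:,2]),np.percentile(a[:,2],[5,50,90]))
E
```

```text
scene 0.7660499283801983 [-2.95082364  0.76604993  5.30737714]
side 1.016280150740954 [-1.01270869  1.01628015 11.55673783]
```

View pics/top_scene0.png

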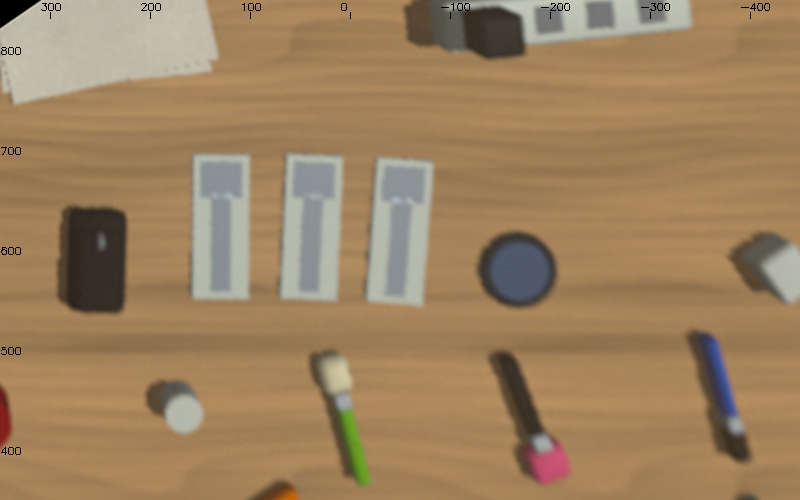

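View pics/top_side0.png

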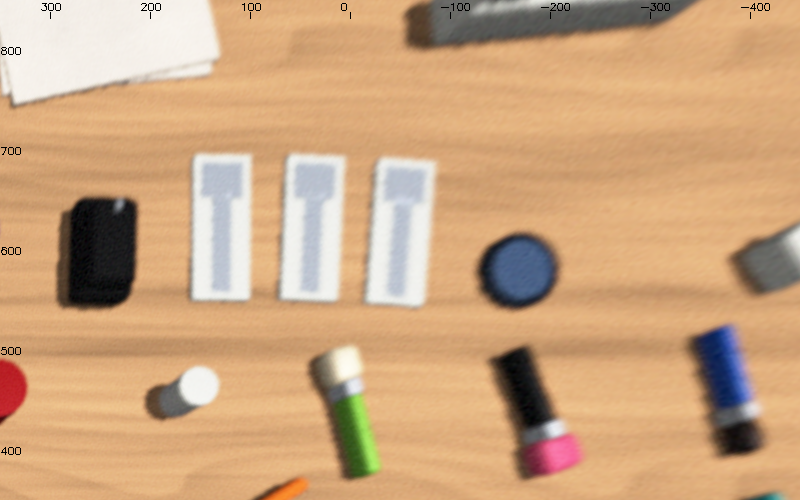

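Both top views agree, and the coaster is on the robot's right. So pink goes to the right card, green to the middle and blue to the left. Now I'll measure from both cameras.

```bash
cat > meas.py <<'E'
from h import *
def seg(c,h,box,fn,s=2.0,minA=200):
    x0,x1,y0,y1=box; im=topview(c,h,x0,x1,y0,y1,s); hsv=cv2.cvtColor(im,cv2.COLOR_BGR2HSV)
    m=fn(hsv).astype(np.uint8); n,l,st,_=cv2.connectedComponentsWithStats(m)
    out=[]
    for i in range(1,n):
        if st[i,4]<minA*s*s: continue
        cn,_=cv2.findContours((l==i).astype(np.uint8),cv2.RETR_EXTERNAL,cv2.CHAIN_APPROX_NONE)
        p=max(cn,key=len).reshape(-1,2).astype(float); q=np.stack([x1-(p[:,1]+.5)/s,y1-(p[:,0]+.5)/s],1)
        out.append(cv2.minAreaRect(q.astype(np.float32)))
    return out,im
E
python3 - <<'E'
from meas import *
for n in('scene','side'):
    c=load(n+'0.png')
    print(n)
    for nm,h,box,fn,a in [('cards',3,(530,720,-100,180),lambda q:(q[...,1]<70)&(q[...,2]>110),2000),
      ('coaster',5,(520,640,-230,-110),lambda q:(q[...,0]>95)&(q[...,0]<130)&(q[...,1]>40)|(q[...,2]<60),1000),
      ('green',18,(350,520,-60,60),lambda q:(q[...,0]>32)&(q[...,0]<60)&(q[...,1]>130),200),
      ('pinkhead',18,(350,520,-250,-100),lambda q:(q[...,0]>150)&(q[...,1]>90),200),
      ('blue',18,(380,540,-420,-320),lambda q:(q[...,0]>105)&(q[...,0]<130)&(q[...,1]>120),200),
      ('jar',36,(380,520,300,440),lambda q:((q[...,0]>170)|(q[...,0]<5))&(q[...,1]>180),500),
      ('pot',28,(380,520,110,220),lambda q:(q[...,1]<60)&(q[...,2]>130),300)]:
        for r in seg(c,h,box,fn,minA=a)[0]: print(nm,np.round(r[0],1),np.round(r[1],1),round(r[2],1))
E
```

```text
scene
cards [623.5 129.7] [ 59.5 147.5] 89.7
cards [622.8  38.7] [ 59.9 147.4] 87.3
cards [618.8 -49.4] [ 60.3 147.1] 85.4
coaster [ 579.6 -168.9] [58.3 57.3] 45.0
green [411.    1.5] [75.3 16.1] 14.0
pinkhead [ 398.5 -188.6] [38.6 37.4] 21.8
blue [ 482.4 -359.5] [75.7  6.9] 15.3
jar [450.9 365.9] [53.7 58.7] 39.8
pot [451.9 172.3] [37.3 36.7] 23.2
side
cards [622.6 128.9] [ 61.8 149. ] 89.5
cards [622.  38.] [ 62.3 149.2] 87.1
cards [617.6 -50.2] [ 62.9 149.7] 85.6
coaster [ 577.1 -164.9] [69.1 71.9] 12.1
green [406.4   9.4] [76.9 29.5] 14.7
pinkhead [ 388.4 -181.3] [33.7 54.8] 14.0
blue [ 472.7 -348.3] [75.  29.3] 16.4
jar [437.  375.8] [51.3 73.2] 45.0
pot [450.3 172.5] [37.8 40. ] 45.0
```

```bash
cat >> h.py <<'E'
def R(a):
    a=np.radians(a); x=np.array([np.cos(a),np.sin(a),0]); z=np.array([0,0,-1.]); return np.stack([x,np.cross(z,x),z],1)
def wtop(c,h,x0,x1,y0,y1,s):
    W=int((y1-y0)*s);H=int((x1-x0)*s); r,q=np.mgrid[0:H,0:W]
    X=x1-(r+.5)/s; Y=y1-(q+.5)/s
    M=np.linalg.inv(c['cam_to_world']); p=np.stack([X,Y,np.full_like(X,h,dtype=float)],-1)@M[:3,:3].T+M[:3,3]
    a,b,z=p[...,0],-p[...,1],-p[...,2]; rho=np.hypot(a,b)+1e-9; k=np.arctan2(rho,z)/rho
    return cv2.remap(c['image'],(c['cx']+c['fx']*k*a).astype(np.float32),(c['cy']+c['fy']*k*b).astype(np.float32),cv2.INTER_CUBIC)
B={'pink':(442,-171,-158),'green':(437.7,8.2,14),'blue':(456,-367,195)}
C={'pink':(618.2,-49.8,-4.5),'green':(622.4,38.4,-2.8),'blue':(623.0,129.3,-.4)}
E
python3 - <<'E'
from h import *
for n in B:
    x,y,w=B[n];X,Y,V=C[n]
    for o in(90,-90):
        q=[inverse_kinematics([x,y,z],R(w+o)) for z in(230,5)]; p=[inverse_kinematics([X,Y,z],R(V+o)) for z in(150,8)]
        print(n,o,[None if k is None else np.round(k,2) for k in q+p])
movep([442,-171,230],R(-158+90)); snap('wrist','w1.png'); print(read_state()['time'])
E
```

```text
pink 90 [array([ 0.47,  0.29, -0.28,  1.98,  0.1 ,  0.89, -1.05]), array([ 0.34,  0.68, -0.13,  2.12,  0.23,  0.35, -1.17]), array([ 0.5 ,  0.72, -0.79,  1.66,  0.59,  1.02,  1.  ]), array([ 0.44,  0.91, -0.7 ,  1.72,  0.78,  0.81,  0.86])]
pink -90 [array([ 1.17,  0.56, -1.27,  1.95,  0.6 ,  1.09,  1.6 ]), array([ 1.11,  1.12, -1.28,  2.09,  1.29,  1.12,  1.1 ]), array([ 0.08,  0.61, -0.14,  1.68,  0.1 ,  0.86, -1.75]), array([ 0.01,  0.81, -0.04,  1.74,  0.06,  0.59, -1.71])]
green 90 [array([ 0.73,  0.4 , -1.11,  2.03,  0.43,  0.97,  1.22]), array([ 0.17,  0.68, -0.42,  2.2 ,  0.73,  0.39,  0.96]), array([ 0.42,  0.77, -0.91,  1.64,  0.68,  1.07,  0.82]), array([ 0.33,  0.94, -0.77,  1.7 ,  0.84,  0.86,  0.71])]
green -90 [array([ 0.28,  0.26, -0.51,  2.05,  0.16,  0.87, -1.65]), array([-0.05,  0.66, -0.13,  2.21,  0.29,  0.29, -1.76]), array([-0.  ,  0.62, -0.23,  1.67,  0.17,  0.88, -1.92]), array([-0.12,  0.81, -0.05,  1.73,  0.06,  0.6 , -1.83])]
blue 90 [array([ 0.63,  0.46, -0.08,  1.71,  0.04,  0.98, -0.77]), array([ 0.61,  0.78, -0.05,  1.84,  0.07,  0.53, -0.79]), array([ 0.25,  0.78, -0.88,  1.61,  0.66,  1.08,  0.75]), array([ 0.21,  0.97, -0.81,  1.67,  0.86,  0.9 ,  0.61])]
blue -90 [array([ 1.13,  0.57, -0.81,  1.68,  0.45,  1.09,  2.02]), array([ 1.02,  0.87, -0.65,  1.81,  0.76,  0.73,  1.78]), array([-0.05,  0.65, -0.38,  1.63,  0.29,  0.92, -2.11]), array([-0.2 ,  0.83, -0.15,  1.69,  0.19,  0.64, -2.03])]
1.9667
```

View pics/w1.png

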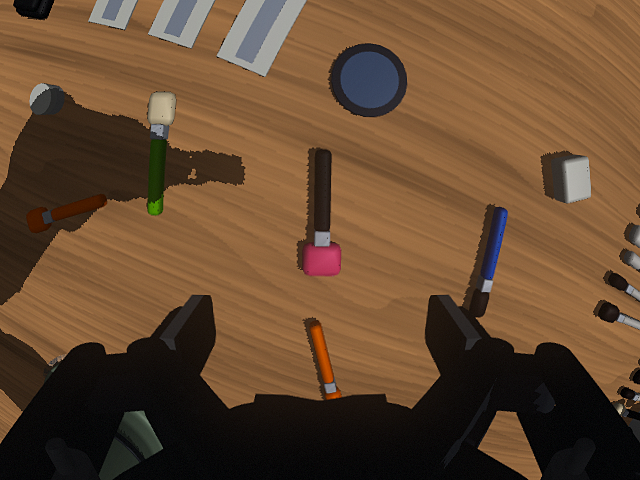

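This wrist view shows the pink brush at (322,212) with its head at (322,259), and it is the only pink one. I'll measure it in an ortho view at z=18.

```bash
cat > look.py <<'E'
from h import *
def crop(f,h,cx,cy,half,s,out):
    c=load(f); im=wtop(c,h,cx-half,cx+half,cy-half,cy+half,s)
    cv2.imwrite('pics/'+out,im); return im
def toworld(px,cx,cy,half,s): px=np.asarray(px,float); return np.stack([cx+half-(px[...,1]+.5)/s,cy+half-(px[...,0]+.5)/s],-1)
E
python3 - <<'E'
from look import *
im=crop('w1.png',18,442,-171,100,3,'c1.png')
hsv=cv2.cvtColor(im,cv2.COLOR_BGR2HSV)
def rect(m,name,out=None):
    n,l,st,_=cv2.connectedComponentsWithStats(m.astype(np.uint8)); i=1+np.argmax(st[1:,4])
    v,u=np.nonzero(l==i); q=toworld(np.stack([u,v],1),442,-171,100,3)
    r=cv2.minAreaRect(q.astype(np.float32)); print(name,np.round(r[0],1),np.round(r[1],1),round(r[2],1)); return q
rect((hsv[...,0]>150)&(hsv[...,1]>100)&(hsv[...,2]>80),'head')
rect((hsv[...,2]<60),'handle')
g=cv2.polylines(im,[],True,0)
E
```

```text
head [ 392.6 -193.9] [34.9 38.2] 21.8
handle [ 457.3 -168.1] [82.6 16.4] 21.1
```

View pics/c1.png

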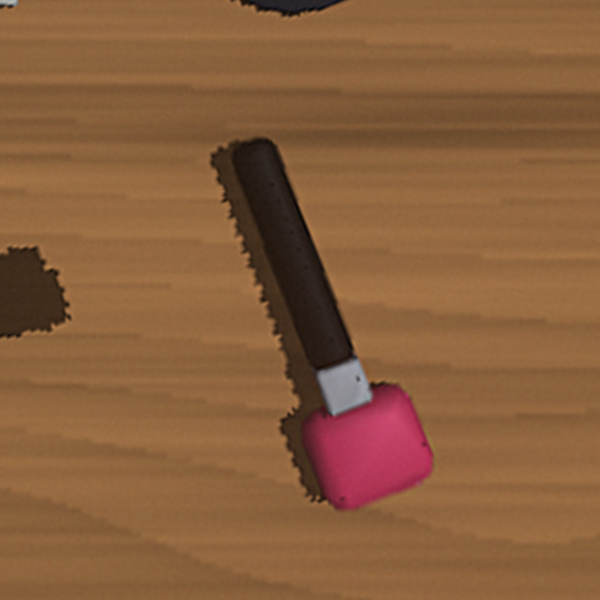

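```bash
python3 - <<'E'
from look import *
def blob(im,m,cx,cy,half,s):
    m=cv2.morphologyEx(m.astype(np.uint8),cv2.MORPH_CLOSE,np.ones((9,9)))
    n,l,st,_=cv2.connectedComponentsWithStats(m); i=1+np.argmax(st[1:,4]); cn,_=cv2.findContours((l==i).astype(np.uint8),0,1)
    p=max(cn,key=len).reshape(-1,2); q=toworld(p,cx,cy,half,s).astype(np.float32)
    return cv2.fitEllipse(q), cv2.minEnclosingCircle(q)
for f,fn in(('w1.png',wtop),('scene0.png',topview),('side0.png',topview)):
    c=load(f); im=fn(c,5,520,640,-228,-108,4); hsv=cv2.cvtColor(im,cv2.COLOR_BGR2HSV)
    cv2.imwrite('pics/coa_'+f,im)
    m=(hsv[...,0]>90)&(hsv[...,0]<150)|(hsv[...,2]<55)
    print(f,blob(im,m,580,-168,60,4))
E
cd pics; python3 -c "
import cv2,numpy as np
cv2.imwrite('coa.png',cv2.resize(np.hstack([cv2.imread('coa_%s0.png'%n) if n!='w' else cv2.imread('coa_w1.png') for n in('w','scene','side')]),(798,266)))"
```

```text
w1.png (((576.39453125, -168.97723388671875), (74.76177978515625, 76.57418060302734), 27.675207138061523), ((576.4867553710938, -168.19004821777344), 39.21925735473633))
scene0.png (((579.6154174804688, -168.69053649902344), (62.145286560058594, 63.12840270996094), 139.38510131835938), ((579.7777709960938, -168.71029663085938), 31.891498565673828))
side0.png (((577.223876953125, -165.33657836914062), (68.59452056884766, 72.78760528564453), 19.994712829589844), ((577.616455078125, -164.78890991210938), 36.951683044433594))
```

View pics/coa.png

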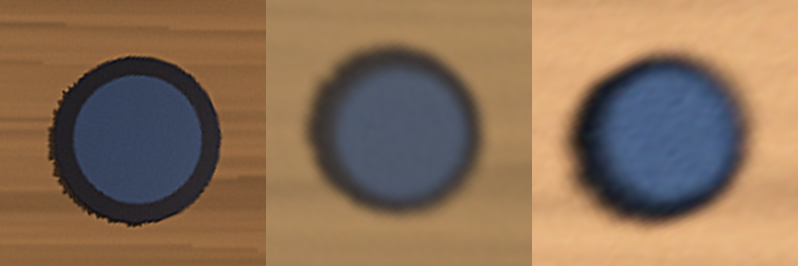

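```bash
python3 - <<'E'
from look import *
movep([590,-20,260],R(90)); snap('wrist','w2.png'); print(read_state()['time'])
c=load('w2.png'); im=wtop(c,3,520,720,-220,200,1.9); cv2.imwrite('pics/c2.png',im)
im=wtop(c,3,530,720,-100,180,4); hsv=cv2.cvtColor(im,cv2.COLOR_BGR2HSV)
m=((hsv[...,1]<75)&(hsv[...,2]>90)).astype(np.uint8)
n,l,st,_=cv2.connectedComponentsWithStats(m)
for i in range(1,n):
    if st[i,4]<20000: continue
    v,u=np.nonzero(l==i); q=np.stack([720-(v+.5)/4,180-(u+.5)/4],1).astype(np.float32); print(cv2.minAreaRect(q))
E
```

```text
3.9583
((634.8114013671875, 127.26937866210938), (57.35462951660156, 115.90420532226562), 89.42705535888672)
((619.7865600585938, 36.72581100463867), (57.040985107421875, 144.77027893066406), 87.31956481933594)
((615.817626953125, -51.20320129394531), (57.051185607910156, 144.63833618164062), 85.3828125)
```

View pics/c2.png

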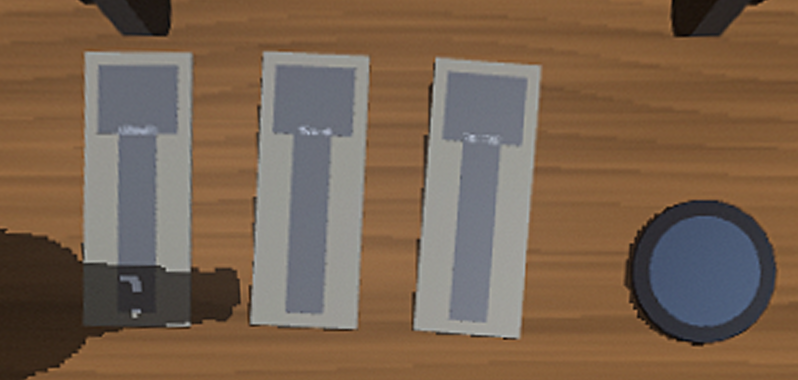

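The cards and coaster agree across all three cameras to about 2 mm, so I'll use the averages. Pink first.

```bash
cat >> h.py <<'E'
C={'pink':(617.4,-50.3,-4.5),'green':(621.5,37.8,-2.8),'blue':(622.3,128.6,-.5)}
def st(m=''):
    s=read_state(); print(m,round(s['time'],2),np.round(s['eef_pos'],1),'gap',round(s['finger_gap'],1),'F',np.round(s['ft_force'],1))
def pick(x,y,a,z=4,up=150):
    movep([x,y,up],R(a)); movel([x,y,z],max_speed=120); st('down'); clamp(); st('clamped'); movel([x,y,up],max_speed=200); st('up')
def place(x,y,a,z,up=150):
    movep([x,y,up],R(a)); movel([x,y,z+15],max_speed=150); g=movel([x,y,z],max_speed=40,guard=12); st('placed %s'%g); open_gripper(); movel([x,y,up],max_speed=200); st('done')
E
python3 - <<'E'
from h import *
pick(436.2,-176.5,-158.4+90)
E
```

```text
down 7.28 [ 436.5 -176.6    4.5] gap 85.1 F [-0.5 -0.4  0.1]
clamped 7.95 [ 436.2 -176.5    4.3] gap 14.2 F [-1.7  1.3 10.2]
up 8.83 [ 435.8 -176.4  149.2] gap 14.3 F [ 0.5  1.1 -0.6]
```

```bash
python3 - <<'E'
from look import *
X,Y,V=C['pink']; place(X,Y,V+90,7.3)
movep([437.7,8.2,200],R(14+90)); snap('wrist','w3.png'); snap('scene','scene3.png'); st()
c=load('w3.png'); cv2.imwrite('pics/c3.png',np.hstack([wtop(c,18,340,540,-90,110,3)]))
E
```

```text
placed True 12.07 [617.3 -50.5   7.3] gap 14.3 F [-3.  0. 10.]
done 13.62 [616.8 -50.6 148.9] gap 85.4 F [-0.4 -0.2 -0. ]
 14.53 [438.3   8.1 199.7] gap 85.7 F [-0.1 -0.8  0.3]
```

View pics/w3.png

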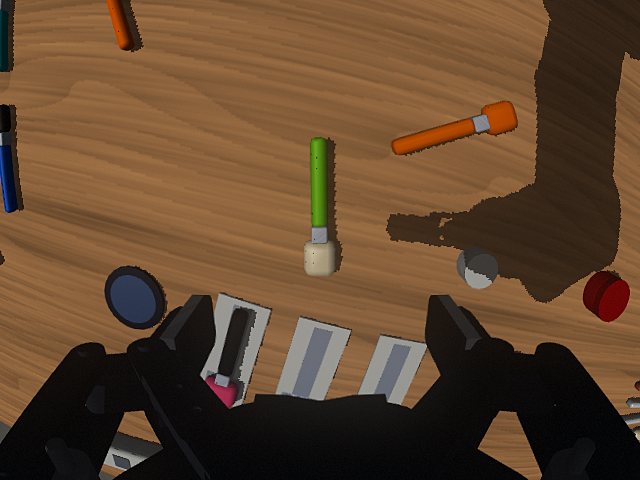

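View pics/c3.png

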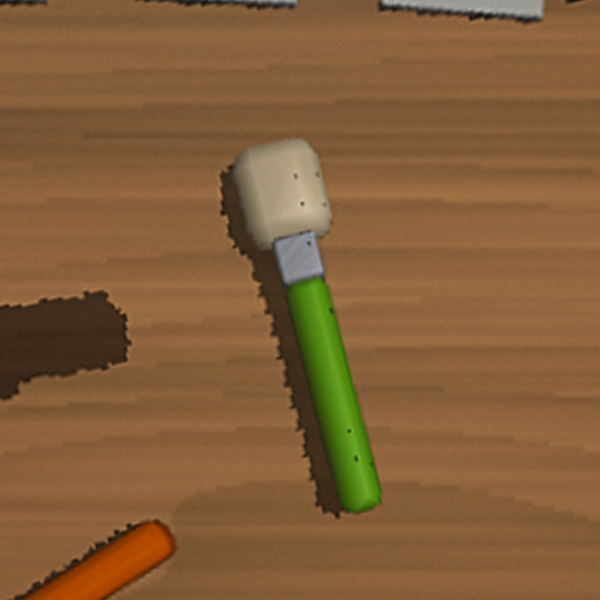

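View pics/scene3.png

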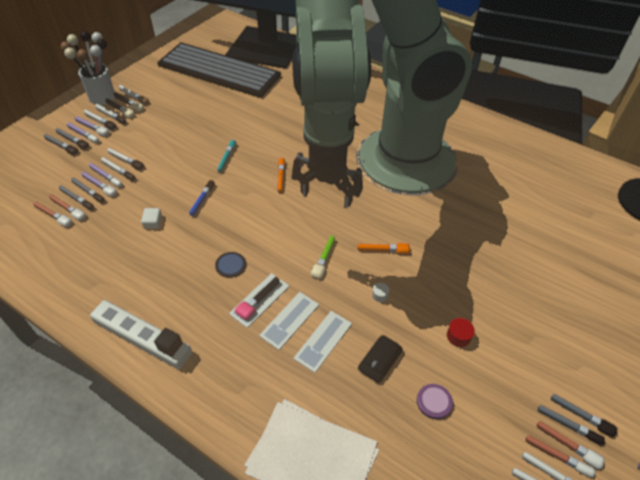

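Pink lies on the right card with its head on the wide end. Green is clear at (320,205), with its orange look-alike at (455,127) left alone. Now the green fit, and I'll check how well pink is centred.

```bash
python3 - <<'E'
from look import *
def rect(im,m,x1,y1,s,name):
    n,l,st,_=cv2.connectedComponentsWithStats(m.astype(np.uint8)); i=1+np.argmax(st[1:,4]); v,u=np.nonzero(l==i)
    r=cv2.minAreaRect(np.stack([x1-(v+.5)/s,y1-(u+.5)/s],1).astype(np.float32)); print(name,np.round(r[0],1),np.round(r[1],1),round(r[2],1))
for h in(18,12):
    c=load('w3.png'); im=wtop(c,h,340,540,-90,110,4)[100:]; hsv=cv2.cvtColor(im,cv2.COLOR_BGR2HSV)
    rect(im,(hsv[...,0]>32)&(hsv[...,0]<70)&(hsv[...,1]>150),515,110,4,'handle')
    rect(im,((hsv[...,1]<95)|((hsv[...,0]>32)&(hsv[...,0]<70)&(hsv[...,1]>150)))&(hsv[...,2]>70),515,110,4,'all')
c=load('scene3.png'); im=topview(c,21,530,720,-120,20,4); cv2.imwrite('pics/c4.png',im)
E
```

```text
handle [408.   -1.5] [79.2 14.6] 14.6
all [430.7   4.9] [126.1  28.9] 14.0
handle [408.7  -1.3] [80.7 14.8] 14.6
all [431.8   5.1] [128.5  29.5] 14.0
```

View pics/c4.png

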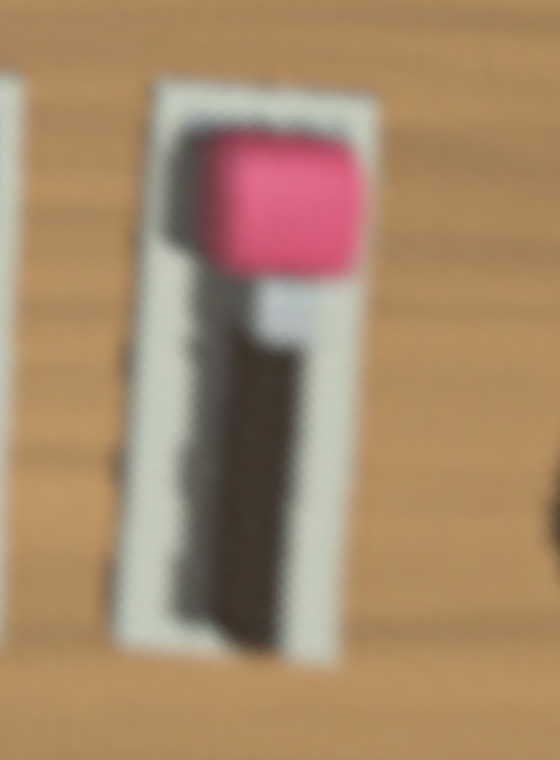

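```bash
python3 - <<'E'
from look import *
pick(432.2,4.9,14.3+90,z=6)
X,Y,V=C['green']; place(X,Y,V+90,9)
movep([456,-367,200],R(195+90)); snap('wrist','w5.png'); snap('scene','scene5.png'); st()
c=load('w5.png'); cv2.imwrite('pics/c5.png',wtop(c,18,360,560,-470,-270,3))
E
```

```text
down 16.19 [432.5   4.9   6.5] gap 85.3 F [ 0.4 -0.4  0.1]
clamped 16.84 [432.2   4.9   6.2] gap 13.3 F [-2.  -1.4 10.5]
up 17.71 [431.8   4.7 149.2] gap 13.6 F [-0.2 -0.5 -0.4]
placed True 19.9 [621.6  37.6   9.3] gap 13.2 F [-3.2 -1.2 12.9]
done 21.45 [621.   37.5 148.9] gap 85.8 F [ 0.2  0.2 -0. ]
 23.17 [ 456.5 -366.1  199.6] gap 85.2 F [-0.1  0.6 -1. ]
```

View pics/c5.png

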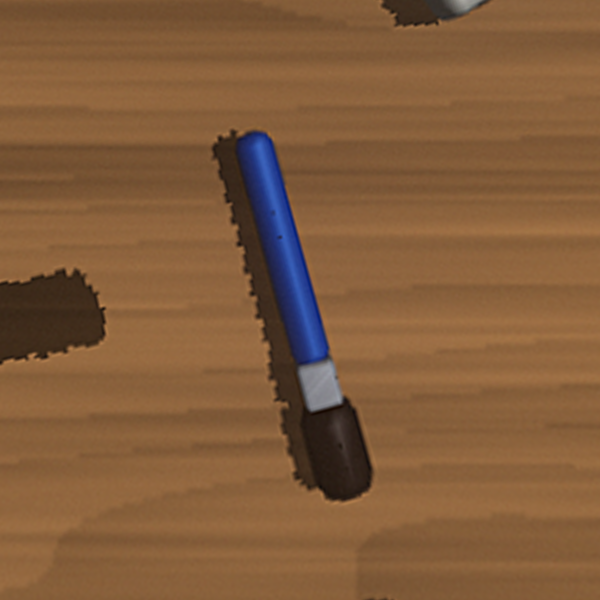

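View pics/w5.png

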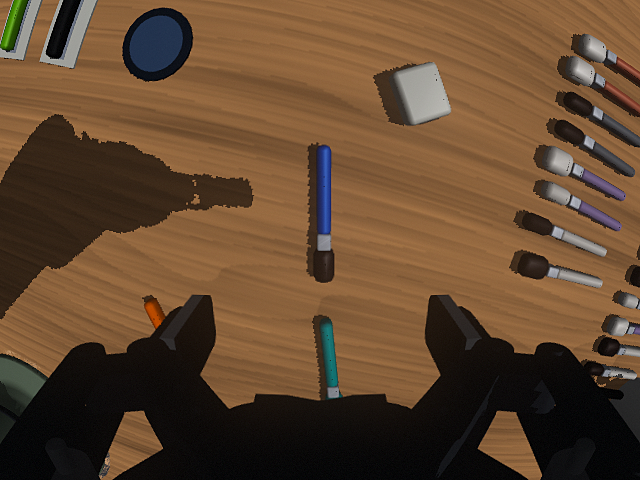

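View pics/scene5.png

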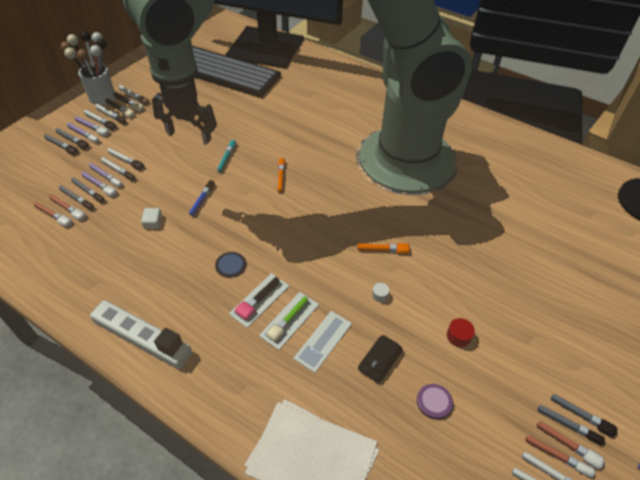

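The blue-handled brush is at (322,212). Its turquoise look-alike at (330,355) stays where it is.

```bash
python3 - <<'E'
from look import *
pick(453.2,-370.8,194.6+90,z=6)
X,Y,V=C['blue']; place(X,Y,V+90,9)
movep([590,38,300],R(-90)); snap('wrist','w6.png'); st()
c=load('w6.png'); cv2.imwrite('pics/c6.png',wtop(c,3,520,720,-120,200,2.4))
E
```

```text
down 24.83 [ 453.6 -371.1    6.7] gap 85.5 F [ 0.4 -0.1 -0.1]
clamped 25.5 [ 453.3 -370.9    6.3] gap 11.3 F [-1.8  2.1  5.6]
up 26.37 [ 452.7 -370.4  149. ] gap 11.2 F [-0.8  0.6 -0.7]
placed True 29.68 [622.4 128.4   9.3] gap 11.1 F [-3.1 -2.6 12.5]
done 31.24 [621.9 128.2 148.9] gap 85.3 F [-0.2  0.2  0.9]
 33.58 [589.9  38.1 299.7] gap 85.5 F [-0.   0.2  0. ]
```

View pics/c6.png

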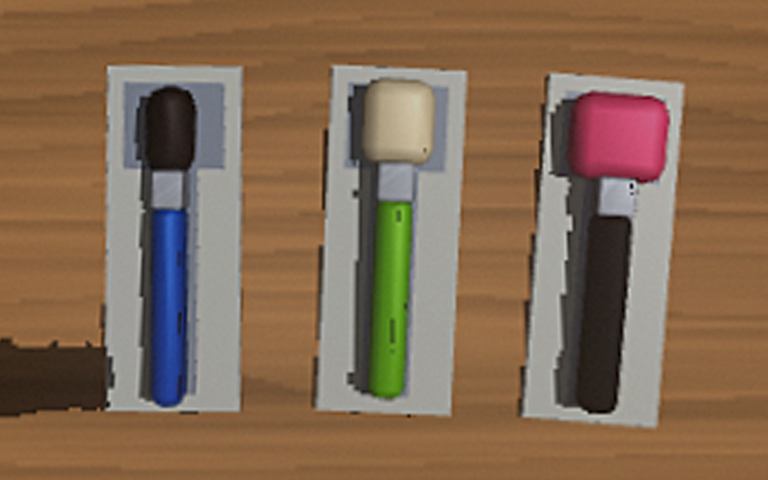

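View pics/w6.png

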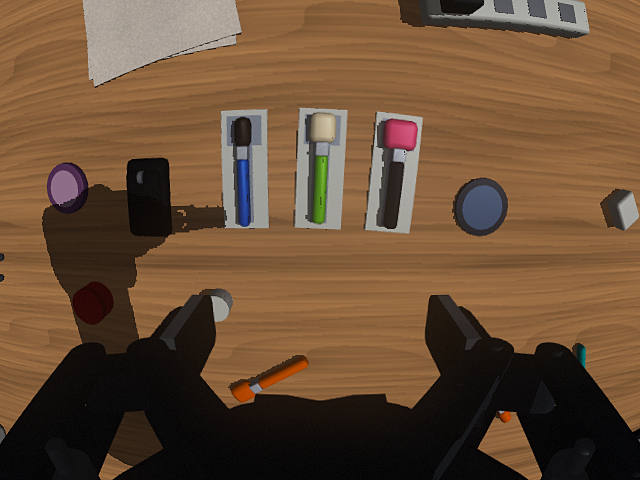

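All three brushes are on the correct cards. I'll quantify the centring by drawing an ideally placed brush, at its own height, in each fitted card frame.

```bash
cat > chk.py <<'E'
from look import *
import sys
def card_fit(c,fn=wtop):
    s=4;im=fn(c,3,530,720,-110,180,s); hsv=cv2.cvtColor(im,cv2.COLOR_BGR2HSV)
    res=[]
    for y0,y1 in((90,175),(0,80),(-95,-5)):
        u0,u1=int((180-y1)*s),int((180-y0)*s); m=((hsv[:,u0:u1,1]<80)&(hsv[:,u0:u1,2]>80)).astype(np.uint8)
        n,l,st,_=cv2.connectedComponentsWithStats(m); m=np.isin(l,[i for i in range(1,n) if st[i,4]>3000])
        v,u=np.nonzero(m); u=u+u0
        r=cv2.minAreaRect(np.stack([720-(v+.5)/s,180-(u+.5)/s],1).astype(np.float32)); res.append(r); print(np.round(r[0],1),np.round(r[1],1),round(r[2],1))
    return res
def proj(c,P):
    M=np.linalg.inv(c['cam_to_world']);p=np.asarray(P,float)@M[:3,:3].T+M[:3,3];a,b,z=p[:,0],-p[:,1],-p[:,2];rho=np.hypot(a,b);k=np.arctan2(rho,z)/rho
    return np.stack([c['cx']+c['fx']*k*a,c['cy']+c['fy']*k*b],1)
f=sys.argv[1]; c=load(f); res=card_fit(c)
K=6; out=[]
for r,(hw,bw) in zip(res,((6.5,10),(7.5,15),(8,20))):
    a=np.radians(r[2]-90 if r[1][0]<r[1][1] else r[2]); e=np.array([np.cos(a),np.sin(a)]);n=np.array([-e[1],e[0]])
    u,v=proj(c,[[*r[0],3]])[0]; big=cv2.resize(c['image'][int(v)-75:int(v)+75,int(u)-38:int(u)+38],None,fx=4,fy=4,interpolation=cv2.INTER_CUBIC)
    def dr(pts,h,col):
        q=proj(c,[[*(np.array(r[0])+x*e+y*n),h] for x,y in pts]); q=(q-[int(u)-38,int(v)-75]+.5)*4
        cv2.polylines(big,[q.astype(np.int32)],True,col,1)
    dr([(-72,-28),(72,-28),(72,28),(-72,28)],3,(0,255,255))
    dr([(-65,-hw),(29,-hw),(29,-bw),(65,-bw),(65,bw),(29,bw),(29,hw),(-65,hw)],18,(0,255,0))
    out.append(big)
cv2.imwrite('pics/chk_'+f,cv2.resize(np.hstack(out),None,fx=.87,fy=.87))
E
python3 chk.py w6.png
```

```text
[620.5 127.8] [ 57.3 144.5] 89.6
[619.8  37. ] [ 57.1 144.7] 87.1
[615.8 -51.2] [ 57.6 144.8] 85.3
```

View pics/chk_w6.png

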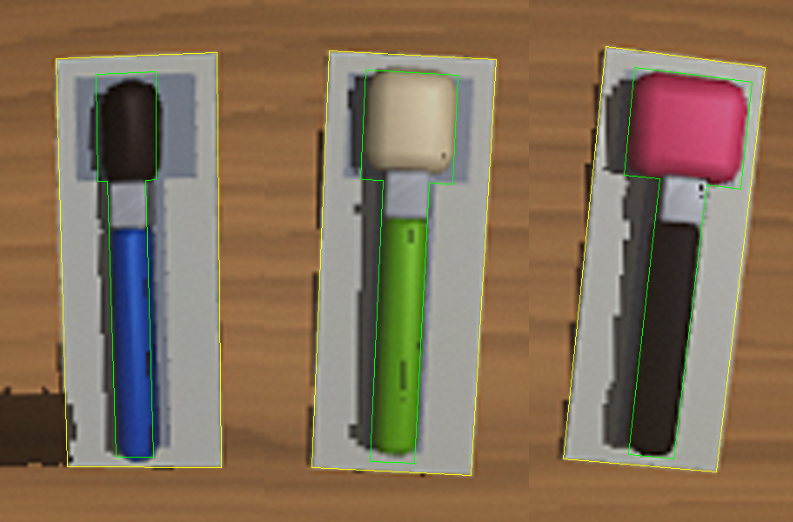

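Blue is within about 1 mm, pink about 1.5 mm and green about 2.5 mm forward. I'll nudge green back 2 mm, then look at the jar.

```bash
python3 - <<'E'
from look import *
X,Y,V=C['green']; movep([X,Y,100],R(V+90)); movel([X,Y,9],max_speed=120); clamp(); st()
movel([X,Y,13],max_speed=60); movel([X-2.2,Y,13],max_speed=40); print(movel([X-2.2,Y,9],max_speed=40,guard=12)); open_gripper(); movel([X-2.2,Y,150],max_speed=200)
movep([443,370,220],R(-45)); snap('wrist','w7.png'); st()
c=load('w7.png'); cv2.imwrite('pics/c7.png',wtop(c,36,373,513,300,440,4))
E
```

```text
37.47 [621.7  37.9   9.3] gap 12.9 F [-0.2 -1.3  5.5]
False
 42.16 [443.2 369.6 219.8] gap 85.4 F [ 0.1 -0.  -0.4]
```

View pics/c7.png

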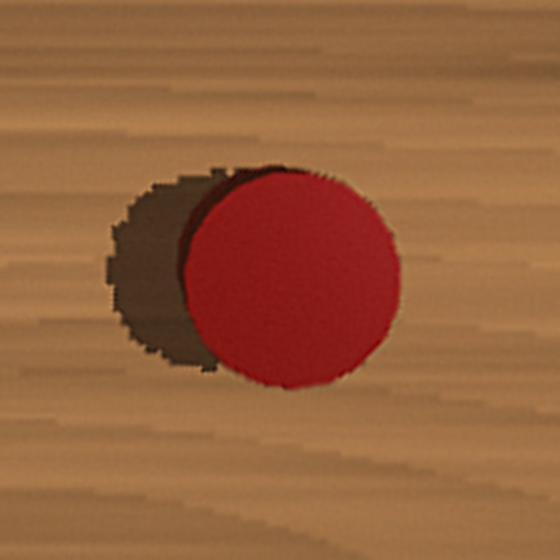

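View pics/w7.png

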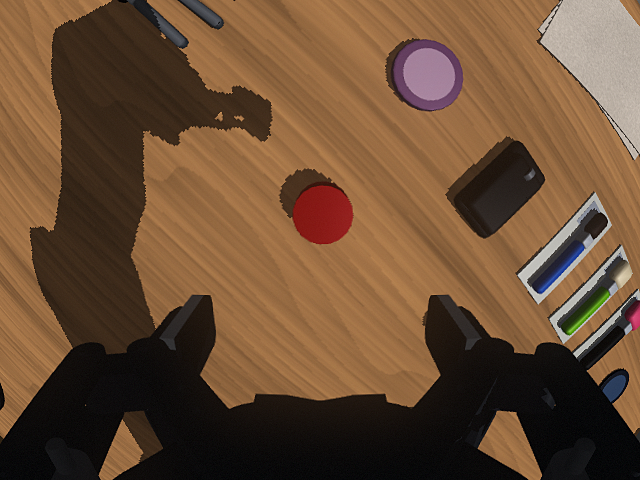

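```bash
python3 - <<'E'
from look import *
for a in(-45,0,45,90,135,180,-90):
    q=inverse_kinematics([577.6,-168.8,12],R(a)); p=inverse_kinematics([443,367,6],R(a)); t=inverse_kinematics([447,174,6],R(a)); print(a,[None if k is None else np.round(k[6],2) for k in(p,q,t)])
pick(443.2,366.6,-45,z=6)
E
```

```text
-45 [np.float64(-1.97), np.float64(-0.94), np.float64(-1.72)]
0 [np.float64(-1.3), np.float64(-0.27), np.float64(-1.07)]
45 [np.float64(-0.66), np.float64(0.38), np.float64(-0.47)]
90 [np.float64(0.02), np.float64(1.06), np.float64(0.19)]
135 [np.float64(0.7), np.float64(1.65), np.float64(0.85)]
180 [np.float64(1.41), np.float64(-2.3), np.float64(1.56)]
-90 [np.float64(-2.41), np.float64(-1.61), np.float64(-2.37)]
down 43.89 [443.5 366.8   6.6] gap 85.5 F [ 0.4 -0.7  0.2]
clamped 44.32 [443.4 366.7   6.8] gap 53.5 F [-2.8 -3.  13.6]
up 45.18 [442.8 366.1 149. ] gap 53.1 F [-0.3 -0.  -1.5]
```

```bash
python3 - <<'E'
from look import *
place(577.6,-168.8,-45,11.0)
movep([530,-168.8,230],R(-90)); snap('wrist','w8.png'); st()
c=load('w8.png'); cv2.imwrite('pics/c8.png',np.hstack([wtop(c,h,518,638,-230,-110,3.3) for h in(5,41)]))
movep([447,174,220],R(45)); snap('wrist','w9.png'); st()
c=load('w9.png'); cv2.imwrite('pics/c9.png',wtop(c,28,397,497,124,224,5))
E
```

```text
placed True 48.54 [ 577.7 -168.9   11.8] gap 53.4 F [-2.  -0.2 10.2]
done 49.81 [ 577.  -168.7  149. ] gap 85.3 F [-0.4  0.7 -0.7]
 50.52 [ 529.9 -168.6  228.5] gap 85.6 F [-0.2 -0.6 -1.7]
 51.9 [447.5 173.2 219.7] gap 85.7 F [ 0.1 -0.2 -1.1]
```

View pics/c8.png

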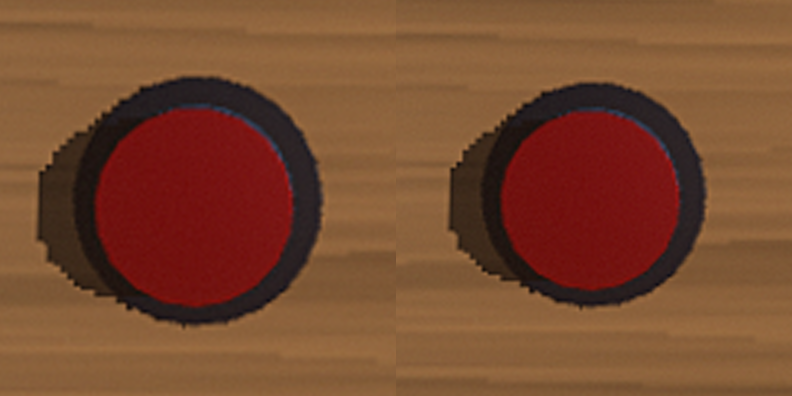

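View pics/c9.png

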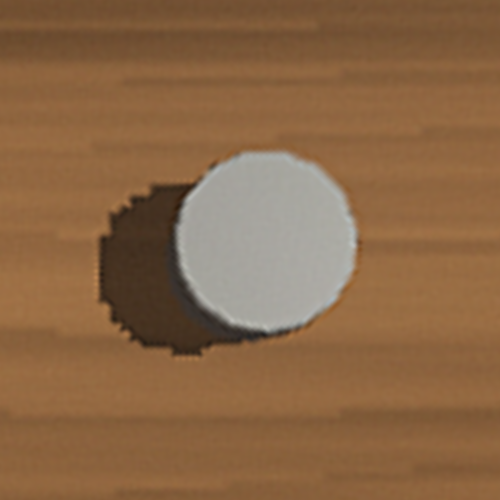

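View pics/w9.png

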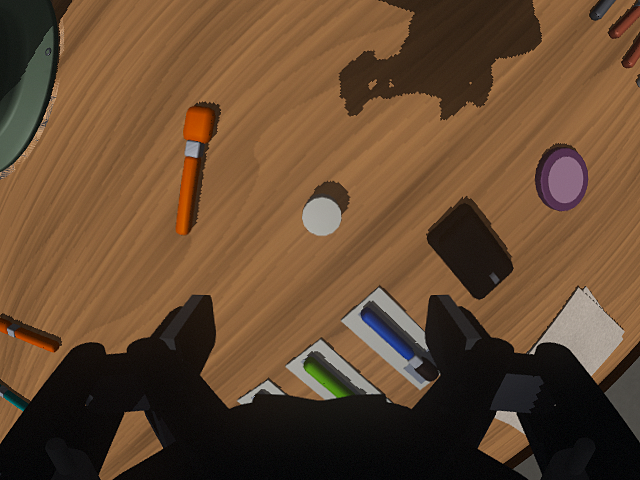

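The jar is within about 1 mm of the coaster centre. The pot is the round white one at (322,216) in the wrist view; the white block near the coaster is square. Now I'll pick it.

```bash
python3 - <<'E'
from look import *
pick(448.7,170.8,45,z=6)
place(577.3,-168.9,45,47.0,up=180)
movep([530,-100,250],R(-90)); snap('wrist','w10.png'); st()
c=load('w10.png'); cv2.imwrite('pics/c10.png',np.hstack([wtop(c,h,518,638,-230,-110,3.3) for h in(41,69)]))
movep([300,-450,300],R(-70)); wait(.5); snap('scene','scene10.png'); snap('side','side10.png'); st()
E
python3 chk.py w10.png
```

```text
down 53.63 [449.  170.9   6.5] gap 85.6 F [-0.4  0.2 -0.2]
clamped 54.17 [448.8 170.8   6.4] gap 34.7 F [-2.  -1.8 12.1]
up 55.03 [448.3 170.4 149.1] gap 34.9 F [-0.2  0.7 -0.5]
placed True 57.73 [ 577.4 -169.1   47.5] gap 34.6 F [-2.1 -0.2  9.8]
done 59.1 [ 576.7 -169.   179. ] gap 85.3 F [ 0.4 -0.2 -1.1]
 61.08 [ 529.9 -100.1  249.7] gap 85.4 F [-0.4  0.5  0.3]
 63.24 [ 300. -450.  300.] gap 85.5 F [-0.4 -0.2  0.5]
[620.5 127.2] [ 58.  144.7] 89.5
[619.9  36.7] [ 57.4 144.8] 87.3
[615.8 -51.3] [ 57.1 144.7] 85.4
```

View pics/c10.png

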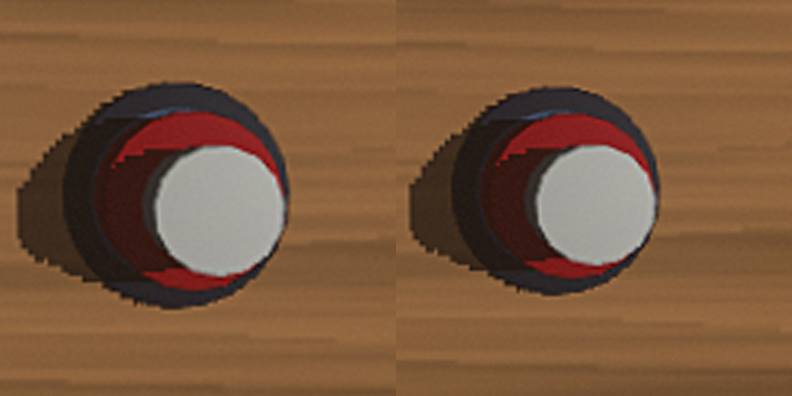

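View pics/chk_w10.png

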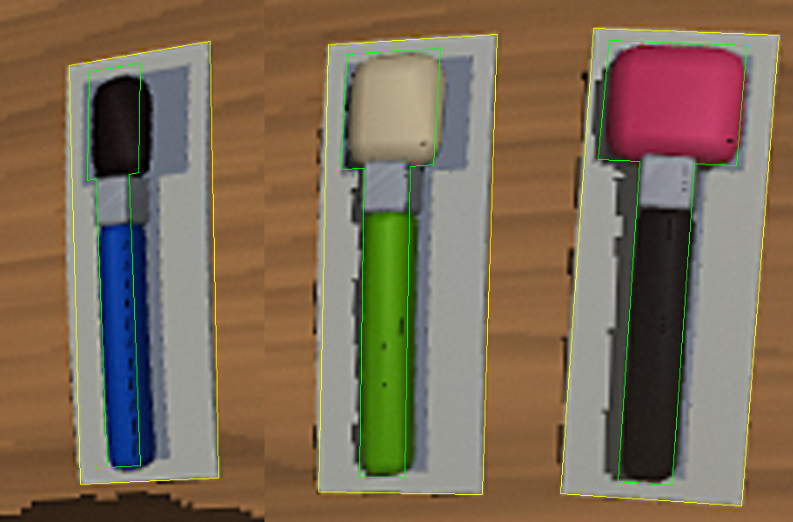

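View pics/side10.png

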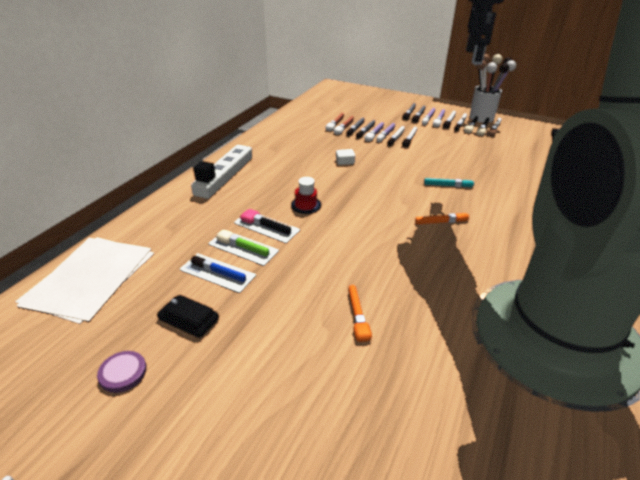

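View pics/scene10.png

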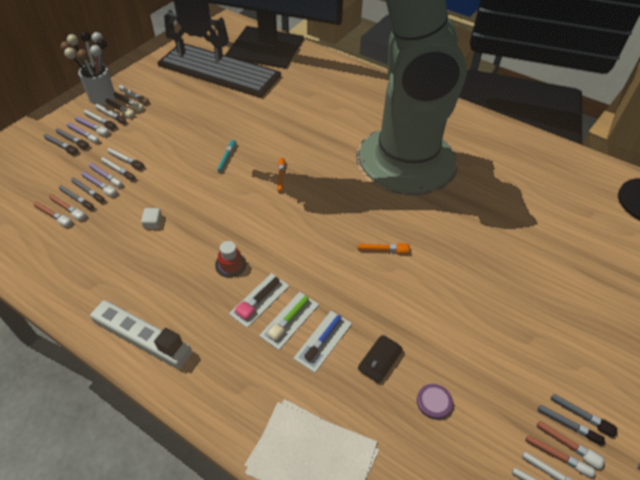

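Everything is in place: the brushes on their cards, the jar and pot stacked upright on the coaster at (230,258) in the scene view, and the mouse unmoved at (381,358). Handing in.

```bash
python3 - <<'E'
from h import *
print(finish_job()); st()
E
```

```text
the job is handed in; nothing more can be done
None
the job is handed in; nothing more can be done
```

The make-up set is laid out as asked and handed in at about 63 s of the 120 s allowed. No verdict was reported.

- **Brushes:** pink is on the right card (nearest the coaster), green on the middle card and blue on the left card. All lie flat with their bristles on the wide end. I moved green back 2.2 mm after the first check showed it too far forward.
- **Jar and pot:** the red jar stands on the coaster and the white pot stands on the jar's lid.
- **Last checks:** all three brushes are within about 2 mm of centre along their outlines. The jar is about 1 mm off the coaster's centre. The pot is about 2 mm off the lid's centre, measured from one oblique view.
- **Disagreements:** the three cameras differed by about 2–4 mm on the cards and coaster, so I used averages and then checked the brushes against their cards within single images. The jar and pot offsets are rougher readings off wrist views.
- **Left alone:** in the final pictures the mouse and the orange and turquoise look-alikes are where they started, and the arm is clear of everything.

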